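# Third hand for a gearbox mount bracket

### The job

Be my third hand for bolting the mount bracket to the gearbox tail housing. First take the worn rubber mount that stands between them out of the way and put it in the scrap tub. Then lift the bracket by its rib, bring it gently up square and upright against the housing's mounting pad, flush and with its two bolt slots over the two tapped holes, and press it there with a steady push of about 12 N. Do not let go: finish while still holding it up and pressed, so that I can put the bolts in, and leave everything else on the bench alone.

Things in the scene. Friction and masses are not known exactly. Their poses are not given: they have to be found in the camera images.
- housing: Gearbox tail housing, cast aluminium, fixed, on its side in wooden chocks: a tube across the bench with an upright mounting pad towards the robot. Origin: on the plane of the pad's face, middle of its width, at bench level; x level into the housing, square to the pad (the way to press), y along the pad to the robot's left, z up
- pad_holes (a point): On the pad's face midway between its two 8 mm tapped holes, 73 mm above the bench; holes 42 mm either side along y; axes as housing. The pad is 132 mm wide, from 30 to 97 mm up. Behind it the tube rises to 160 mm (from 45 mm behind the face on); the 190 mm round flange at the +y end, 195 mm high, starts 150 mm to the +y side and comes forward almost to the pad's plane
- bracket: Loose cast aluminium bracket, 0.44 to 0.66 kg, standing on its foot before the pad: upright plate 120 wide, 80 high, 8 mm thick; foot 100 wide, 12 thick, reaching 110 mm back from the mating face; rib between. Origin: mating face, middle of its bottom edge; x out of that face to the housing, z up. Seated, it hangs 15 mm clear of the bench with its axes along housing's
- bracket_rib (a point): Top edge of the bracket's middle rib, 76 mm above its underside, 44 mm behind the mating face (-x of the bracket), about over its centre of mass; axes as bracket. The rib is 14 mm thick (along y), 64 mm high above the foot, free on both sides, its level top from 8 to 78 mm behind the face
- bracket_slots (a point): On the bracket's mating face midway between its two horizontal slots (22 x 16 mm), 58 mm above its underside; slots 42 mm either side along y; axes as bracket. Seated, this point lies on pad_holes, 15 mm higher than when the bracket stands on the bench
- mount: The worn rubber mount, loose, standing between bracket and pad: a black rubber cylinder with steel end plates, 44 mm diameter, 40 mm high, 0.16 kg, with an upright steel stud of 12 mm diameter on its axis from 40 to 74 mm. Origin: centre of its underside, z up along the stud
- mount_mid (a point): The centre of the mount's rubber body, on its axis 20 mm above its underside
- tub: Scrap tub: shallow grey plastic open box, fixed, 200 (x) by 160 (y) by 50 mm high, walls 4 mm, floor 4 mm thick; on the left or the right of the work. Origin: centre of its underside
- carton: Bystander: closed flat cardboard carton, 190 x 150 x 50 mm, fixed, on the side where the tub is not. Origin: centre of its underside
- bolt1: Bystander: steel flange bolt standing on its head, 22 mm wide, 39 mm high, to the right of the pad. Origin: centre of its underside
- bolt2: Bystander: a second bolt like it, beside the first. Origin: centre of its underside
- socket: Bystander: steel socket standing upright, 26 mm diameter, 38 mm high, to the left of the pad. Origin: centre of its underside
- wrench: Bystander: steel spanner, 160 mm long, lying on top of the carton. Origin: its underside, mid-length
- jug: Bystander: glass measuring jug, 104 mm diameter, 120 mm high, right of the housing. Origin: centre of its underside
- spray_can: Bystander: spray can, 65 mm diameter, 200 mm high, left of the housing. Origin: centre of its underside
Not all that is in view belongs to the job. What is shaped like the bracket but brown or orange is not meant.

How it is judged:
By the outcome, as a careful person would: the job done as asked, in the order asked, and still so for the second after the job is handed in, while the arm keeps its last pose, push and grip.
It also fails if it takes over 72 s, if anything falls off the work surface, if the arm or the gripper's body presses on something with over 40 N, if the wrist force passes 120 N, or if a joint passes its speed limit or range.

### The arm

A 6-joint arm with a two-finger parallel gripper is mounted at the origin on the work surface. World frame = base frame: x ahead of the robot, y to its left, z up, the work surface at z = 0. Lengths are in mm, angles in rad, forces in N, time in s.
With the tool pointing down it reaches from about 400 to 925 mm from the base axis. Payload 12.5 kg.
Tool frame: the origin (TCP) lies midway between the tips of the shut fingers; the grasp point (between the pads) lies 19 mm behind it; z points along the fingers, y is the direction in which the jaws open and shut (so a half turn about z gives the same grasp; the last joint's range is limited). The gripper opens to 95 mm and grips with 3 to 60 N. Pads are 20 mm wide; open, the fingers measure 119 mm over their backs; the gripper's body (75 mm by 180 mm) begins 59 mm behind the grasp point.
Start: joints at [1.17, 0.491, 1.559, -0, 1.092, -0.106], TCP at [181.576, 598.061, 214.661] pointing down, gripper open.
Joint ranges: [-3.1, 3.1], [-0.84, 2.19], [0.05, 2.79], [-1.13, 4.28], [0.06, 2.93], [-2.69, 2.69]. Speed limits (rad/s): [2.22, 2.22, 2.79, 3.14, 3.14, 3.14].

### API

Orientations are given as [roll, pitch, yaw] about the fixed x, y, z axes, in that order (R = Rz(yaw) Ry(pitch) Rx(roll)).
In Python, from cell import env gives the robot as it stands.
- The arm moves only by the tool arm_command, never from a script. Its argument "steps" is a list of rows, each an object of numbers: "dx", "dy", "dz": the shift along the tool's x, y, z as a fraction of full scale; "rx", "ry", "rz": the turn, a rotation vector about the tool's x, y, z as a fraction of full scale; "claw": the gripper command: -1 is fully open, 1 is shut, values between are in proportion. In form: [{"dx": .., "dy": .., "dz": .., "rx": .., "ry": .., "rz": .., "claw": ..}, ...]. A call has 1 to 10 rows; each row shifts and turns the pose as measured when the row begins, along the tool's axes as they then stand; what a row does not reach is not made up. Full scale, the value 1, is 0.8 m for a shift and 90 degrees for a turn. A row lasts 1/8 s, in which the tool goes at most 62.5 mm and 10.7 degrees, less where a joint would pass 70% of its speed; a pose out of reach is approached as far as the arm can. A call with a number of a shift or a turn outside -1 to 1 is refused whole. A call with a gripper value outside its range is refused whole. The fingers move at their own pace and stop on an object; the grip force is fixed at half the most. Time passes only in rows, so rows that do not move let the fingers close. It gives the time, the measured TCP pose, the force and the opening at its end, in the units of the state.
- env.state(): the state, without advancing time (a new reading comes with each control period).
- env.read_camera(name): name is "scene" or "top" or "wrist"; returns (picture, depth): 420x560x3 uint8, red, green, blue; 420x560 float32, mm along the optical axis (not along the pixel's ray), 0 where there is no reading.
- env.get_calibration(name): a dict with "vfov" (degrees; the focal length in pixels is half the picture's height over the tangent of half this angle, whatever the lens; pixels are square), "cx", "cy" (the principal point, pixels), "xyz" and "attitude" of the camera in the world. Camera axes: x right, y up, looking along -z (the intrinsics and any distortion apply to the point x, -y, -z); pixel columns grow to the right and rows downward; lengths in mm; the calibration is good to about 2 mm. A picture is of the moment at which its call begins: read the wrist's pose just before it. get_calibration takes no time and is no camera call; for the wrist camera it gives the pose at the moment of the call.
- env.job_done(): hands the job in, once; it reports no verdict.
The state is a dict: "t": time; "joints": joint angles; "qvel": joint speeds; "tau": joint torques, N m; "eef_pos": TCP position; "tcp_rot": TCP orientation; "ft_force": force on the tool from outside, world axes, zero at the start; "moment": the same for the moment, N m; "opening": opening from 0.0 (shut) to 1.0 (fully open).
Only numpy, scipy, OpenCV 4.12 (cv2) and the standard library are available. Lean on these libraries where they do the work, as an engineer would, in place of code of your own. Each camera call takes 0.05 s, during which the arm holds its last target.

## Working session

There is one attempt and no reset: what is moved stays moved. The work goes in short steps, Python scripts to look and compute and a tool call to move; the robot and the scene stay as the last step left them, time stands still between calls to the robot, and variables do not carry over. Pictures are saved under pics/ and viewed, and the job is handed in when it is done.

Besides the shell and the picture viewer there is one more tool, called after "Emit:" as a command line: name --argument value ..., lists and objects as JSON in quotes. arm_command: Moves the arm, as the interface text tells. Its arguments: {"type":"object","properties":{"steps":{"type":"array","items":{"type":"object","properties":{"dx":{"type":"number"},"dy":{"type":"number"},"dz":{"type":"number"},"rx":{"type":"number"},"ry":{"type":"number"},"rz":{"type":"number"},"claw":{"type":"number"}}}}},"required":["steps"]}

```bash
ls; mkdir -p pics
python3 - <<'E'
from cell import env
import cv2, numpy as np
print(env.state())
for n in ["scene","top","wrist"]:
    print(n,env.get_calibration(n))
    p,d=env.read_camera(n)
    cv2.imwrite(f"pics/{n}0.png",p[:,:,::-1]); np.savez(f"pics/{n}0.npz",p=p,d=d)
    print((d==0).mean(), d.min(), d.max())
E
```

```text
pics
{'t': 0.0, 'joints': array([ 1.17038652e+00,  4.91573654e-01,  1.55945840e+00,  3.43933499e-05,
        1.09169295e+00, -1.05606924e-01]), 'qvel': array([-9.08815335e-05,  2.57493985e-04,  1.51947457e-04, -3.92927745e-04,
        4.19292129e-04,  5.36119022e-04]), 'tau': array([-2.28753051e-03, -6.12633276e+01, -2.58190745e+01,  6.91461540e-02,
        4.81966313e-02, -6.03358490e-05]), 'eef_pos': array([181.47271793, 597.81759339, 214.0499087 ]), 'tcp_rot': array([-3.14046982e+00, -1.49695237e-04,  2.84677382e+00]), 'ft_force': array([ 0.78790664, -0.81223158,  0.46678583]), 'moment': array([0.0537867 , 0.05385332, 0.01437374]), 'opening': 0.9987816907972817}
scene {'vfov': 54.869862408467256, 'cx': 280.7892155866263, 'cy': 208.1861935859536, 'xyz': array([1146.81042399,  438.66810163,  774.64215736]), 'attitude': array([ 0.84595141, -0.00420799,  2.12063295])}
0.00413265306122449 0.0 3980.0684
top {'vfov': 44.75609215583367, 'cx': 283.0369221814851, 'cy': 205.98710033892917, 'xyz': array([ 271.85807644,   39.17233341, 1387.72871693]), 'attitude': array([ 0.16538744,  0.00181771, -1.59737549])}
0.004085884353741497 0.0 2349.0564
wrist {'vfov': 63.567161054623114, 'cx': 276.4545082902386, 'cy': 213.31736846899972, 'xyz': array([113.83792787, 618.58602939, 384.0942194 ]), 'attitude': array([-0.25716202,  0.0019379 ,  1.27595781])}
0.003898809523809524 0.0 1220.1118
```

View pics/scene0.png

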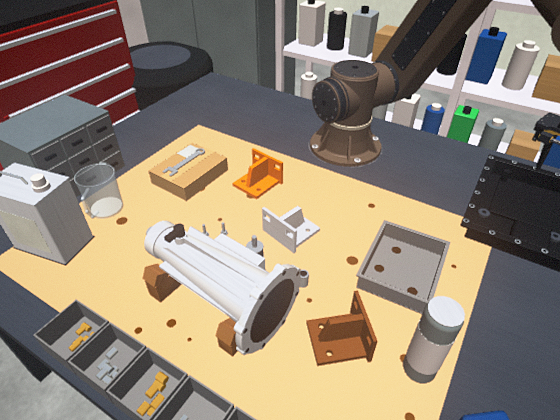

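View pics/top0.png

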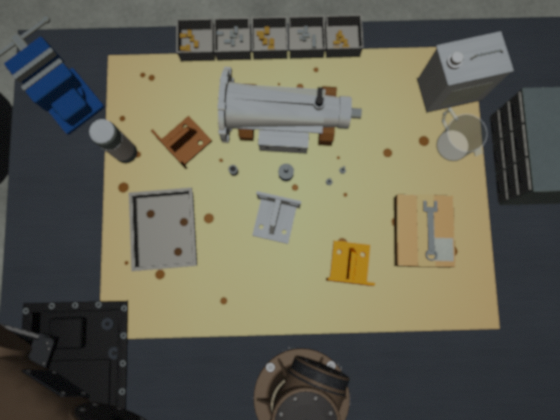

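View pics/wrist0.png

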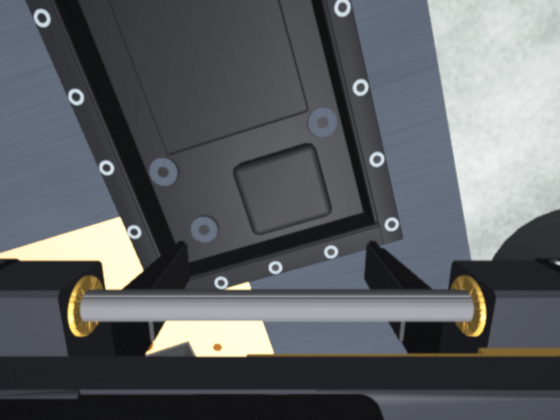

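The top view shows the housing at the top (pad about (285,142)), the mount at (286,172), the white bracket at (277,215), the tub at (163,230) on the left and the carton on the right. The orange and brown brackets are decoys.

```bash
cat > h.py <<'E'
import numpy as np, cv2
from scipy.spatial.transform import Rotation as R
def cam(c,shape=(420,560)):
    f=shape[0]/2/np.tan(np.radians(c['vfov'])/2)
    return f,c['cx'],c['cy'],np.array(c['xyz']),R.from_euler('xyz',c['attitude']).as_matrix()
def cloud(c,d):
    f,cx,cy,t,M=cam(c); v,u=np.mgrid[:d.shape[0],:d.shape[1]]
    P=np.stack([(u-cx)/f*d,-(v-cy)/f*d,-d],-1)@M.T+t
    P[d==0]=np.nan
    return P
def onplane(c,uv,z):
    f,cx,cy,t,M=cam(c); uv=np.atleast_2d(uv).astype(float)
    r=np.stack([(uv[:,0]-cx)/f,-(uv[:,1]-cy)/f,-np.ones(len(uv))],-1)@M.T
    return t+r*((z-t[2])/r[:,2])[:,None]
def proj(c,P):
    f,cx,cy,t,M=cam(c); q=(np.atleast_2d(P)-t)@M
    return np.stack([cx+f*q[:,0]/-q[:,2],cy-f*q[:,1]/-q[:,2]],-1)
def rotM(s): return R.from_euler('xyz',s['tcp_rot']).as_matrix()
E
python3 - <<'E'
from cell import env; from h import *
for n in ["top","scene"]:
    c=env.get_calibration(n); z=np.load(f"pics/{n}0.npz"); P=cloud(c,z['d']); np.save(f"pics/P_{n}.npy",P)
    for uv in ([(286,172),(277,215),(277,197),(285,142),(163,230),(225,300),(235,172),(330,181),(345,168),(425,215),(150,60)] if n=="top" else [(253,238),(290,222),(405,265),(330,150),(236,238)]):
        print(n,uv,P[uv[1],uv[0]].round(1))
img=cv2.imread("pics/top0.png")[85:255,180:380]; cv2.imwrite("pics/topz.png",cv2.resize(img,None,fx=4,fy=4,interpolation=cv2.INTER_CUBIC)[:600])
img=cv2.imread("pics/scene0.png")[180:330,190:340]; cv2.imwrite("pics/scenez.png",cv2.resize(img,None,fx=4,fy=4,interpolation=cv2.INTER_CUBIC)[:600])
E
```

```text
top (286, 172) [589.   25.2  43.6]
top (277, 215) [467.1  52.   78.7]
top (277, 197) [514.2  50.8  80.2]
top (285, 142) [656.8  26.1  97.9]
top (163, 230) [444.9 364.5   5.8]
top (225, 300) [252.6 197.4   1.8]
top (235, 172) [595.2 163.9  33.2]
top (330, 181) [566.4 -95.1  18.4]
top (345, 168) [ 604.1 -139.1    9.4]
top (425, 215) [ 461.3 -340.7   46.5]
top (150, 60) [940.5 408.4   4.4]
scene (253, 238) [596.8  26.3  71.9]
scene (290, 222) [480.2  61.9  48.9]
scene (405, 265) [423.4 360.4   5.3]
scene (330, 150) [ 78.7 -17.9  19.1]
scene (236, 238) [563.3 -55.4  -1.5]
```

View pics/topz.png

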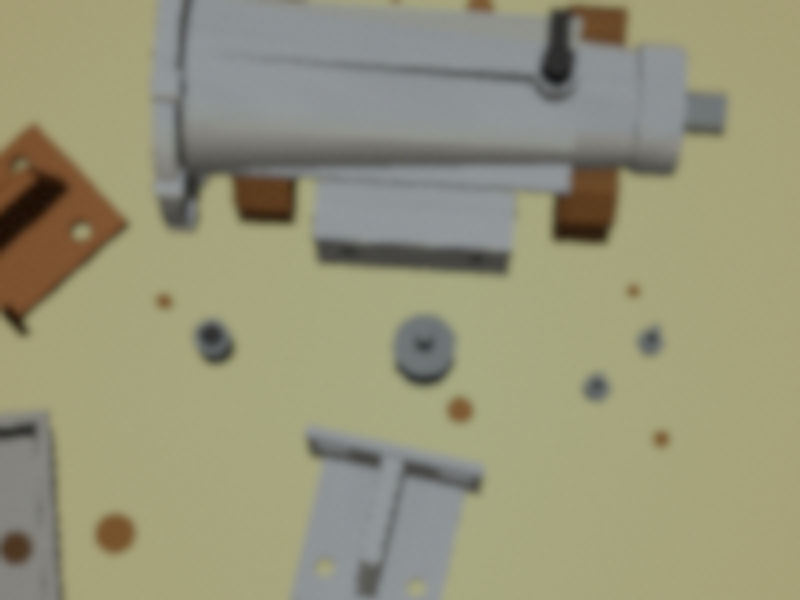

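View pics/scenez.png

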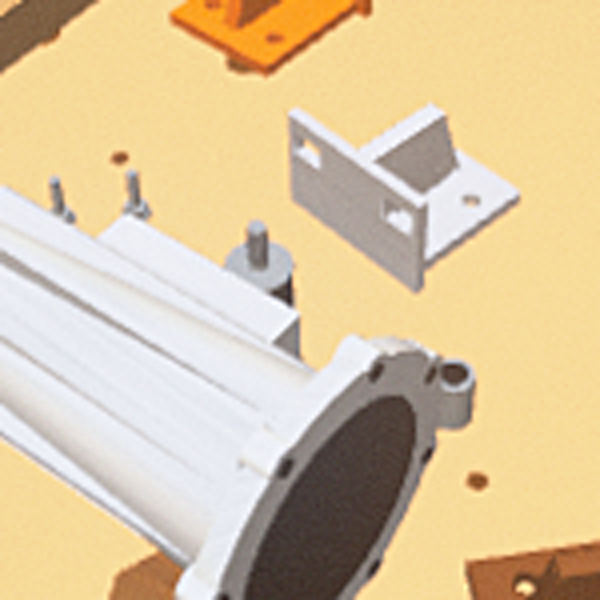

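```bash
cat >> h.py <<'E'
def cmd(s,pos,yaw=None,Rm=None):
    M=rotM(s)
    if Rm is None: Rm=R.from_euler('xyz',[np.pi,0,yaw]).as_matrix()
    rv=R.from_matrix(M.T@Rm).as_rotvec()
    d=M.T@(np.array(pos)-s['eef_pos'])
    dn=Rm.T@(np.array(pos)-s['eef_pos'])
    print("now",s['eef_pos'].round(1),s['tcp_rot'].round(4),"t",round(s['t'],2))
    print("rot cmd",(rv/(np.pi/2)).round(4),"shift cmd before rot",(d/800).round(4),"after rot",(dn/800).round(4),"mm",dn.round(1))
E
python3 - <<'E'
from cell import env; from h import *
c=env.get_calibration("top")
z=lambda a:np.array(a)/4.+[180,85]-0.375
A=onplane(c,z([(318,240),(508,258)]),97); print("pad edge",A.round(1), np.degrees(np.arctan2(*(A[1]-A[0])[:2])))
B=onplane(c,z([(310,430),(482,468)]),80); print("plate front top",B.round(1), np.degrees(np.arctan2(*(B[1]-B[0])[:2])))
cmd(env.state(),[570,35,290],np.pi)
E
```

```text
pad edge [[651.8  94.1  97. ]
 [636.3 -29.8  97. ]] -172.8535945365545
plate front top [[528.6 102.4  80. ]
 [500.4  -9.   80. ]] -165.80123780337667
now [181.5 597.9 214.2] [-3.1409 -0.      2.8468] t 0.15
rot cmd [-4.000e-04 -1.000e-04 -1.877e-01] shift cmd before rot [-0.6691 -0.5323 -0.0943] after rot [-0.4856 -0.7036 -0.0947] mm [-388.5 -562.9  -75.8]
```

Emit:
arm_command --steps '[{"rz":-0.08},{"dx":-0.05,"dy":-0.05,"dz":-0.009},{"dx":-0.05,"dy":-0.05,"dz":-0.009},{"dx":-0.05,"dy":-0.05,"dz":-0.009},{"dx":-0.05,"dy":-0.05,"dz":-0.009},{"dx":-0.05,"dy":-0.05,"dz":-0.009},{"dx":-0.05,"dy":-0.05,"dz":-0.009},{"dx":-0.05,"dy":-0.05,"dz":-0.009},{"dx":-0.05,"dy":-0.05,"dz":-0.009},{"dx":-0.05,"dy":-0.05,"dz":-0.009}]'

```text
$.steps[0]: bad value
```

Run:
```python
from cell import env; from h import *
cmd(env.state(),[565,35,290],2.97)
```

```text
now [181.5 597.9 214.2] [-3.1409 -0.      2.8468] t 0.15
rot cmd [-0.0005 -0.0001 -0.0784] shift cmd before rot [-0.6631 -0.5341 -0.0943] after rot [-0.5924 -0.6114 -0.0947] mm [-473.9 -489.1  -75.8]
```

All fields seem to be required.

Emit:
arm_command --steps '[{"dx":0,"dy":0,"dz":0,"rx":0,"ry":0,"rz":-0.08,"claw":-1},{"dx":-0.05,"dy":-0.051,"dz":-0.009,"rx":0,"ry":0,"rz":0,"claw":-1},{"dx":-0.05,"dy":-0.051,"dz":-0.009,"rx":0,"ry":0,"rz":0,"claw":-1},{"dx":-0.05,"dy":-0.051,"dz":-0.009,"rx":0,"ry":0,"rz":0,"claw":-1},{"dx":-0.05,"dy":-0.051,"dz":-0.009,"rx":0,"ry":0,"rz":0,"claw":-1},{"dx":-0.05,"dy":-0.051,"dz":-0.009,"rx":0,"ry":0,"rz":0,"claw":-1},{"dx":-0.05,"dy":-0.051,"dz":-0.009,"rx":0,"ry":0,"rz":0,"claw":-1},{"dx":-0.05,"dy":-0.051,"dz":-0.009,"rx":0,"ry":0,"rz":0,"claw":-1},{"dx":-0.05,"dy":-0.051,"dz":-0.009,"rx":0,"ry":0,"rz":0,"claw":-1},{"dx":-0.05,"dy":-0.051,"dz":-0.009,"rx":0,"ry":0,"rz":0,"claw":-1}]'

```text
t: 1.4
eef_pos: [482.9, 166.1, 279.4]
tcp_rot: [-3.138, -0.001, 2.983]
ft_force: [0.2, 1.7, -0.4]
opening: 1.003
```

Run:
```python
from cell import env; from h import *
cmd(env.state(),[565,35,290],2.97)
```

```text
now [482.9 166.1 279.4] [-3.1384e+00 -1.0000e-03  2.9831e+00] t 1.4
rot cmd [-0.002  -0.0006  0.0084] shift cmd before rot [-0.1272 -0.1457 -0.0129] after rot [-0.1291 -0.144  -0.0133] mm [-103.3 -115.2  -10.6]
```

Emit:
arm_command --steps '[{"dx":-0.043,"dy":-0.049,"dz":-0.004,"rx":0,"ry":0,"rz":0,"claw":-1},{"dx":-0.043,"dy":-0.049,"dz":-0.004,"rx":0,"ry":0,"rz":0,"claw":-1},{"dx":-0.04,"dy":-0.047,"dz":-0.004,"rx":0,"ry":0,"rz":0,"claw":-1},{"dx":0,"dy":0,"dz":0,"rx":0,"ry":0,"rz":0,"claw":-1}]'

```text
t: 1.9
eef_pos: [567.6, 27.6, 289.1]
tcp_rot: [-3.138, -0.001, 2.979]
ft_force: [-1.0, 0.5, -0.1]
opening: 1.0
```

Run:
```python
from cell import env; from h import *
import pickle
s=env.state(); c=env.get_calibration("wrist"); p,d=env.read_camera("wrist"); c2=env.get_calibration("wrist")
print(s['eef_pos'],s['tcp_rot'],c['xyz'],c2['xyz'],c['attitude'])
cv2.imwrite("pics/w1.png",p[:,:,::-1]); pickle.dump((c,p,d),open("pics/w1.pkl","wb"))
```

```text
[567.61789396  27.61750498 289.14674449] [-3.13833083e+00 -1.15942082e-03  2.97861005e+00] [498.06850661  39.56882566 459.17861918] [497.31304684  40.76173189 459.17001644] [-0.25598261  0.00426064  1.40776063]
```

View pics/w1.png

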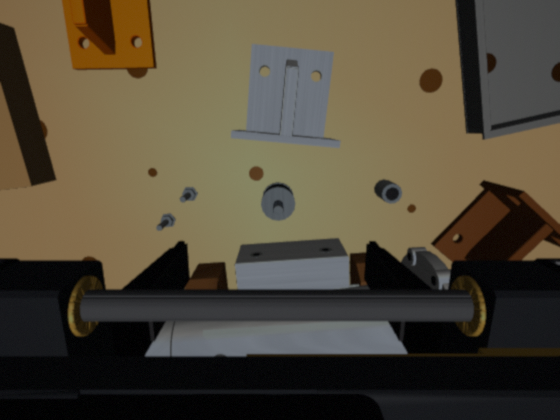

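Run:
```python
from h import *; import pickle
c,p,d=pickle.load(open("pics/w1.pkl","rb"))
img=p[:,:,::-1]
cv2.imwrite("pics/w1a.png",cv2.convertScaleAbs(cv2.resize(img[225:300,215:370],None,fx=5,fy=5,interpolation=cv2.INTER_CUBIC),alpha=1.6))
cv2.imwrite("pics/w1b.png",cv2.convertScaleAbs(cv2.resize(img[35:225,220:350],None,fx=3,fy=3,interpolation=cv2.INTER_CUBIC),alpha=1.4))
P=cloud(c,d)
for u in (250,290,335): print(u,[tuple(P[v,u].round(0)) for v in range(236,272,3)])
for v in (70,90,110,125): print(v,[tuple(P[v,u].round(0)) for u in range(278,304,3)])
for u in (245,270,310,330): print(u,[tuple(P[v,u].round(0)) for v in range(126,150,2)])
```

```text
250 [(np.float64(643.0), np.float64(-24.0), np.float64(1.0)), (np.float64(647.0), np.float64(-25.0), np.float64(1.0)), (np.float64(652.0), np.float64(-26.0), np.float64(0.0)), (np.float64(644.0), np.float64(-22.0), np.float64(38.0)), (np.float64(644.0), np.float64(-21.0), np.float64(49.0)), (np.float64(644.0), np.float64(-20.0), np.float64(59.0)), (np.float64(643.0), np.float64(-19.0), np.float64(72.0)), (np.float64(644.0), np.float64(-18.0), np.float64(79.0)), (np.float64(644.0), np.float64(-17.0), np.float64(89.0)), (np.float64(645.0), np.float64(-17.0), np.float64(95.0)), (np.float64(648.0), np.float64(-18.0), np.float64(97.0)), (np.float64(652.0), np.float64(-18.0), np.float64(98.0))]
290 [(np.float64(652.0), np.float64(32.0), np.float64(2.0)), (np.float64(657.0), np.float64(31.0), np.float64(0.0)), (np.float64(648.0), np.float64(31.0), np.float64(37.0)), (np.float64(648.0), np.float64(31.0), np.float64(49.0)), (np.float64(648.0), np.float64(30.0), np.float64(60.0)), (np.float64(648.0), np.float64(30.0), np.float64(70.0)), (np.float64(648.0), np.float64(30.0), np.float64(79.0)), 
[... 5082 characters left out ...]
64(2.0))]
330 [(np.float64(511.0), np.float64(107.0), np.float64(1.0)), (np.float64(513.0), np.float64(106.0), np.float64(-0.0)), (np.float64(516.0), np.float64(106.0), np.float64(1.0)), (np.float64(518.0), np.float64(105.0), np.float64(2.0)), (np.float64(521.0), np.float64(105.0), np.float64(2.0)), (np.float64(524.0), np.float64(105.0), np.float64(1.0)), (np.float64(526.0), np.float64(103.0), np.float64(9.0)), (np.float64(523.0), np.float64(93.0), np.float64(80.0)), (np.float64(526.0), np.float64(93.0), np.float64(80.0)), (np.float64(528.0), np.float64(92.0), np.float64(81.0)), (np.float64(530.0), np.float64(92.0), np.float64(81.0)), (np.float64(539.0), np.float64(103.0), np.float64(-1.0))]
```

View pics/w1a.png

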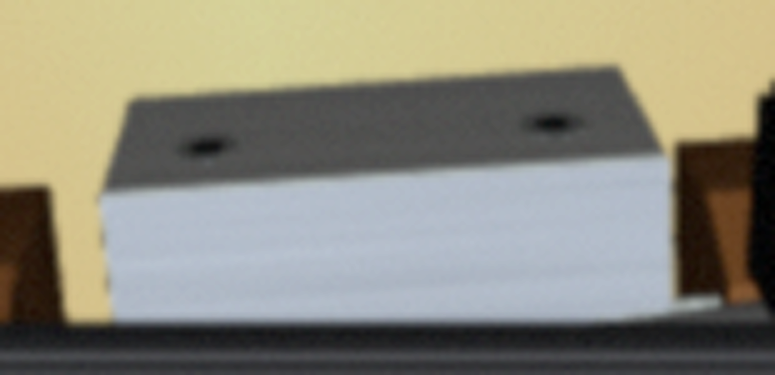

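View pics/w1b.png

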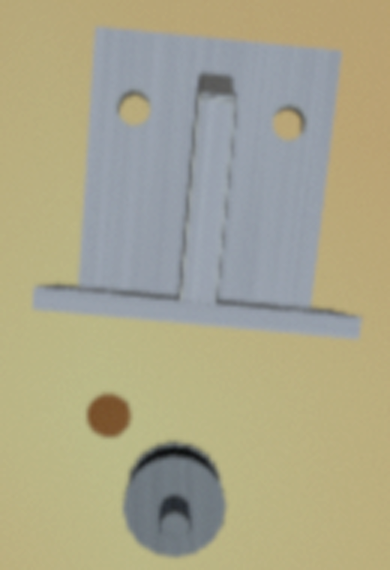

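```bash
cat > meas.py <<'E'
from h import *
def fitplane_vert(Q):
    # x = a + b*y  + k*z
    A=np.c_[np.ones(len(Q)),Q[:,1],Q[:,2]]
    for _ in range(3):
        s=np.linalg.lstsq(A,Q[:,0],rcond=None)[0]; r=Q[:,0]-A@s; k=abs(r)<2.5*r.std(); A=A[k];Q=Q[k]
    return s,r.std(),len(Q)
def pad(c,d):
    P=cloud(c,d); m=(P[...,2]>35)&(P[...,2]<92)&(P[...,0]>638)&(P[...,0]<660)&(P[...,1]>-35)&(P[...,1]<95)
    m=cv2.erode(m.astype(np.uint8),np.ones((3,3)))>0
    return fitplane_vert(P[m])
def rect(c,d,zlo,zhi,box,er=0):
    P=cloud(c,d); m=(P[...,2]>zlo)&(P[...,2]<zhi)&(P[...,0]>box[0])&(P[...,0]<box[1])&(P[...,1]>box[2])&(P[...,1]<box[3])
    return P[m]
E
python3 - <<'E'
from meas import *; import pickle
c,p,d=pickle.load(open("pics/w1.pkl","rb"))
s,e,n=pad(c,d); print("pad x=a+b y+k z",s,e,n,"yaw deg",np.degrees(np.arctan(-s[1])))
f,cx,cy,t,M=cam(c)
H=[]
for uv in [(215+207/5-.4,225+147/5-.4),(215+552/5-.4,225+124/5-.4)]:
    r=M@np.array([(uv[0]-cx)/f,-(uv[1]-cy)/f,-1]); nrm=np.array([1,-s[1],-s[2]]); k=(s[0]-nrm@t)/(nrm@r); H.append(t+k*r)
print("holes",np.round(H,1),"dist",np.linalg.norm(H[0]-H[1]),"mid",np.mean(H,0).round(1), "yaw", np.degrees(np.arctan2(-(H[1]-H[0])[0],(H[1]-H[0])[1])))
E97=onplane(c,[(215+105/5-.4,225+190/5-.4),(215+664/5-.4,225+155/5-.4)],97); print("pad edge corners",E97.round(1),np.linalg.norm(E97[0]-E97[1]),E97.mean(0).round(1))
Q=rect(c,d,77,84,(480,545,-30,130)); r=cv2.minAreaRect(Q[:,:2].astype(np.float32)); print("plate",len(Q),r)
# line fit of plate centreline
b=np.polyfit(Q[:,1],Q[:,0],1); print("plate yaw",np.degrees(np.arctan(-b[0])),"mean",Q.mean(0))
Q=rect(c,d,73,76.9,(420,498,20,90)); r=cv2.minAreaRect(Q[:,:2].astype(np.float32)); print("rib",len(Q),r,Q.mean(0)); b=np.polyfit(Q[:,0],Q[:,1],1); print("rib yaw",np.degrees(np.arctan(b[0])))
m=rect(c,d,36,44,(560,620,0,60)); print("mount",cv2.minEnclosingCircle(m[:,:2].astype(np.float32)),m[:,2].mean())
m=rect(c,d,60,80,(560,620,0,60)); print("stud",m.mean(0))
print("bkt plate corners z80",onplane(c,[(220+35/3,35+300/3),(220+360/3,35+328/3)],80).round(1))
E
```

```text
pad x=a+b y+k z [ 6.45672720e+02  9.00802922e-02 -2.13007930e-03] 0.29254290186998483 1351 yaw deg -5.1473279655962
holes [[644.5 -11.5  71.7]
 [652.   72.3  71.8]] dist 84.1474687738682 mid [648.3  30.4  71.8] yaw -5.147140216044259
pad edge corners [[641.5 -33.2  97. ]
 [653.6  94.4  97. ]] 128.18457888494845 [647.6  30.6  97. ]
plate 858 ((499.67974853515625, 49.11050796508789), (119.78527069091797, 38.73692321777344), 75.46849060058594)
plate yaw -14.226611848261477 mean [513.70790826  44.95730904  79.78092019]
rib 672 ((470.6803283691406, 56.34324645996094), (13.949786186218262, 59.55464553833008), 75.41915893554688) [469.52806618  56.58667721  75.51997734]
rib yaw -14.20649209244284
mount ((594.1055297851562, 23.53472137451172), 21.917770385742188) 39.9485680124492
stud [592.64278975  23.8484089   71.72126561]
bkt plate corners z80 [[500.7 -12.   80. ]
 [529.8 103.4  80. ]]
```

Run:
```python
from cell import env; from h import *
cmd(env.state(),[593.5,23.7,60],np.pi-0.09)
```

```text
now [566.8  28.9 289.1] [-3.1386e+00 -1.7000e-03  2.9796e+00] t 1.95
rot cmd [-0.0019 -0.0012 -0.0459] shift cmd before rot [-3.450e-02 -2.000e-04  2.863e-01] after rot [-0.0338 -0.0035  0.2863] mm [-27.1  -2.8 229.1]
```

Emit:
arm_command --steps '[{"dx":-0.017,"dy":0,"dz":0,"rx":-0.002,"ry":-0.001,"rz":-0.046,"claw":-1},{"dx":-0.017,"dy":-0.003,"dz":0.03,"rx":0,"ry":0,"rz":0,"claw":-1},{"dx":0,"dy":0,"dz":0.06,"rx":0,"ry":0,"rz":0,"claw":-1},{"dx":0,"dy":0,"dz":0.06,"rx":0,"ry":0,"rz":0,"claw":-1},{"dx":0,"dy":0,"dz":0.06,"rx":0,"ry":0,"rz":0,"claw":-1},{"dx":0,"dy":0,"dz":0.03,"rx":0,"ry":0,"rz":0,"claw":-1},{"dx":0,"dy":0,"dz":0,"rx":0,"ry":0,"rz":0,"claw":-1}]'

```text
t: 2.82
eef_pos: [590.3, 31.8, 92.7]
tcp_rot: [3.14, -0.0, 3.062]
ft_force: [-0.5, -0.6, 0.8]
opening: 0.999
```

Run:
```python
from cell import env; from h import *
cmd(env.state(),[593.5,23.7,6],np.pi-0.09)
```

```text
now [590.3  31.8  92.7] [ 3.1399e+00 -5.0000e-04  3.0617e+00] t 2.83
rot cmd [ 0.0011 -0.0003  0.0065] shift cmd before rot [-0.0049 -0.01    0.1084] after rot [-0.0049 -0.0098  0.1084] mm [-3.9 -7.8 86.7]
```

Emit:
arm_command --steps '[{"dx":-0.005,"dy":-0.0095,"dz":0,"rx":0.001,"ry":0,"rz":0.006,"claw":-1},{"dx":0,"dy":0,"dz":0.03,"rx":0,"ry":0,"rz":0,"claw":-1},{"dx":0,"dy":0,"dz":0,"rx":0,"ry":0,"rz":0,"claw":-1}]'

```text
t: 3.2
eef_pos: [595.5, 24.2, 72.5]
tcp_rot: [-3.142, 0.005, 3.053]
ft_force: [0.2, -0.4, -0.2]
opening: 0.998
```

Run:
```python
from cell import env; from h import *
cmd(env.state(),[593.5,23.7,6],np.pi-0.09)
```

```text
now [595.5  24.2  72.5] [-3.1416  0.005   3.0527] t 3.2
rot cmd [-0.      0.0032  0.0007] shift cmd before rot [ 0.0028 -0.0008  0.0831] after rot [ 0.0024 -0.0008  0.0831] mm [ 1.9 -0.7 66.5]
```

Emit:
arm_command --steps '[{"dx":0.002,"dy":0,"dz":0.03,"rx":0,"ry":0.003,"rz":0,"claw":-1},{"dx":0,"dy":0,"dz":0.03,"rx":0,"ry":0,"rz":0,"claw":-1},{"dx":0,"dy":0,"dz":0.01,"rx":0,"ry":0,"rz":0,"claw":-1},{"dx":0,"dy":0,"dz":0,"rx":0,"ry":0,"rz":0,"claw":-1}]'

```text
t: 3.7
eef_pos: [597.9, 23.7, 22.2]
tcp_rot: [3.142, 0.01, 3.052]
ft_force: [0.4, 1.0, -0.3]
opening: 1.003
```

Run:
```python
from cell import env; from h import *
cmd(env.state(),[593.5,23.7,6],np.pi-0.09)
```

```text
now [597.9  23.7  22.2] [3.1416 0.0098 3.052 ] t 3.7
rot cmd [0.     0.0062 0.0003] shift cmd before rot [ 0.0057 -0.0005  0.0201] after rot [ 0.0055 -0.0005  0.0202] mm [ 4.4 -0.4 16.2]
```

Emit:
arm_command --steps '[{"dx":0.006,"dy":0,"dz":0.015,"rx":0,"ry":0.008,"rz":0,"claw":-1},{"dx":0.001,"dy":0,"dz":0.01,"rx":0,"ry":0.001,"rz":0,"claw":-1},{"dx":0,"dy":0,"dz":0,"rx":0,"ry":0,"rz":0,"claw":-1}]'

```text
t: 4.08
eef_pos: [592.9, 24.1, 2.8]
tcp_rot: [3.142, -0.003, 3.052]
ft_force: [0.2, -0.3, -0.7]
opening: 0.999
```

Run:
```python
from cell import env; from h import *
cmd(env.state(),[593.5,23.7,6],np.pi-0.09)
```

```text
now [592.9  24.1   2.8] [ 3.1416e+00 -2.7000e-03  3.0520e+00] t 4.08
rot cmd [ 0.     -0.0017  0.0003] shift cmd before rot [-0.0008 -0.0005 -0.004 ] after rot [-0.0008 -0.0005 -0.004 ] mm [-0.6 -0.4 -3.2]
```

Emit:
arm_command --steps '[{"dx":0,"dy":0,"dz":-0.005,"rx":0,"ry":0,"rz":0,"claw":-1},{"dx":0,"dy":0,"dz":0,"rx":0,"ry":0,"rz":0,"claw":1},{"dx":0,"dy":0,"dz":0,"rx":0,"ry":0,"rz":0,"claw":1},{"dx":0,"dy":0,"dz":0,"rx":0,"ry":0,"rz":0,"claw":1},{"dx":0,"dy":0,"dz":0,"rx":0,"ry":0,"rz":0,"claw":1},{"dx":0,"dy":0,"dz":0,"rx":0,"ry":0,"rz":0,"claw":1}]'

```text
t: 4.82
eef_pos: [593.3, 24.1, 7.7]
tcp_rot: [3.141, -0.002, 3.052]
ft_force: [0.3, 0.5, 0.8]
opening: 0.533
```

Emit:
arm_command --steps '[{"dx":0,"dy":0,"dz":0,"rx":0,"ry":0,"rz":0,"claw":1},{"dx":0,"dy":0,"dz":0,"rx":0,"ry":0,"rz":0,"claw":1},{"dx":0,"dy":0,"dz":0,"rx":0,"ry":0,"rz":0,"claw":1}]'

```text
t: 5.2
eef_pos: [593.3, 24.2, 7.7]
tcp_rot: [3.141, -0.002, 3.052]
ft_force: [-0.4, -0.9, 0.5]
opening: 0.448
```

Emit:
arm_command --steps '[{"dx":0,"dy":0,"dz":-0.02,"rx":0,"ry":0,"rz":0,"claw":1},{"dx":0,"dy":0,"dz":-0.04,"rx":0,"ry":0,"rz":0,"claw":1},{"dx":0,"dy":0,"dz":-0.05,"rx":0,"ry":0,"rz":0,"claw":1},{"dx":0,"dy":0,"dz":-0.05,"rx":0,"ry":0,"rz":0,"claw":1},{"dx":0,"dy":0,"dz":-0.05,"rx":0,"ry":0,"rz":0,"claw":1},{"dx":0,"dy":0,"dz":-0.03,"rx":0,"ry":0,"rz":0,"claw":1},{"dx":0,"dy":0,"dz":0,"rx":0,"ry":0,"rz":0,"claw":1}]'

```text
t: 6.08
eef_pos: [592.6, 24.2, 211.1]
tcp_rot: [3.141, -0.001, 3.052]
ft_force: [-0.0, -0.0, -2.6]
opening: 0.447
```

Run:
```python
from cell import env; from h import *
s=env.state(); print(s['opening'],s['ft_force'])
P=np.load("pics/P_top.npy"); 
m=(P[...,2]>40)&(P[...,2]<60)&(P[...,0]>300)&(P[...,0]<570)&(P[...,1]>220)&(P[...,1]<480)
Q=P[m]; print(cv2.minAreaRect(Q[:,:2].astype(np.float32)))
cmd(s,[455,355,150],np.pi-0.09)
```

```text
0.4473056016615183 [-0.03717387 -0.00556933 -2.55784204]
((445.64154052734375, 356.8216247558594), (210.70103454589844, 171.9552001953125), 3.3297226428985596)
now [592.6  24.2 211.1] [ 3.1415e+00 -5.0000e-04  3.0521e+00] t 6.08
rot cmd [ 0.0001 -0.0003  0.0003] shift cmd before rot [0.2083 0.3965 0.0765] after rot [0.2085 0.3964 0.0763] mm [166.8 317.1  61.1]
```

Emit:
arm_command --steps '[{"dx":0.027,"dy":0.05,"dz":0,"rx":0,"ry":0,"rz":0,"claw":1},{"dx":0.027,"dy":0.05,"dz":0,"rx":0,"ry":0,"rz":0,"claw":1},{"dx":0.027,"dy":0.05,"dz":0,"rx":0,"ry":0,"rz":0,"claw":1},{"dx":0.027,"dy":0.05,"dz":0,"rx":0,"ry":0,"rz":0,"claw":1},{"dx":0.027,"dy":0.05,"dz":0,"rx":0,"ry":0,"rz":0,"claw":1},{"dx":0.027,"dy":0.05,"dz":0,"rx":0,"ry":0,"rz":0,"claw":1},{"dx":0.027,"dy":0.05,"dz":0,"rx":0,"ry":0,"rz":0,"claw":1},{"dx":0.027,"dy":0.05,"dz":0,"rx":0,"ry":0,"rz":0,"claw":1},{"dx":0,"dy":0,"dz":0,"rx":0,"ry":0,"rz":0,"claw":1}]'

```text
t: 7.2
eef_pos: [440.4, 366.4, 202.8]
tcp_rot: [-3.136, -0.012, 3.05]
ft_force: [0.5, -0.8, -1.2]
opening: 0.445
```

Run:
```python
from cell import env; from h import *
s=env.state(); print(s['opening'],s['ft_force'])
cmd(s,[447,357,60],np.pi-0.09)
```

```text
0.44502153049922716 [ 0.47311413 -0.84499095 -1.15479189]
now [440.4 366.4 202.8] [-3.1361 -0.0119  3.0496] t 7.2
rot cmd [-0.0035 -0.0076 -0.0013] shift cmd before rot [-0.0114 -0.01    0.1784] after rot [-0.0092 -0.011   0.1785] mm [ -7.4  -8.8 142.8]
```

Emit:
arm_command --steps '[{"dx":-0.009,"dy":-0.011,"dz":0,"rx":-0.003,"ry":-0.008,"rz":0,"claw":1},{"dx":0,"dy":0,"dz":0.04,"rx":0,"ry":0,"rz":0,"claw":1},{"dx":0,"dy":0,"dz":0.05,"rx":0,"ry":0,"rz":0,"claw":1},{"dx":0,"dy":0,"dz":0.05,"rx":0,"ry":0,"rz":0,"claw":1},{"dx":0,"dy":0,"dz":0.04,"rx":0,"ry":0,"rz":0,"claw":1},{"dx":0,"dy":0,"dz":0,"rx":0,"ry":0,"rz":0,"claw":1}]'

```text
t: 7.95
eef_pos: [450.9, 347.6, 53.7]
tcp_rot: [-3.14, 0.003, 3.043]
ft_force: [0.2, -0.2, -0.5]
opening: 0.448
```

Run:
```python
from cell import env; from h import *
s=env.state(); print(s['opening'],s['ft_force'])
cmd(s,[447,357,13],np.pi-0.09)
```

```text
0.448221885953835 [ 0.17218509 -0.21152846 -0.50534025]
now [450.9 347.6  53.7] [-3.1398e+00  2.9000e-03  3.0432e+00] t 7.95
rot cmd [-0.0012  0.0018 -0.0054] shift cmd before rot [0.0062 0.0113 0.0508] after rot [0.006  0.0112 0.0509] mm [ 4.8  9.  40.7]
```

Emit:
arm_command --steps '[{"dx":0.005,"dy":0.011,"dz":0,"rx":-0.001,"ry":0.002,"rz":-0.005,"claw":1},{"dx":0,"dy":0,"dz":0.02,"rx":0,"ry":0,"rz":0,"claw":1},{"dx":0,"dy":0,"dz":0.015,"rx":0,"ry":0,"rz":0,"claw":1},{"dx":0,"dy":0,"dz":0,"rx":0,"ry":0,"rz":0,"claw":1}]'

```text
t: 8.45
eef_pos: [449.6, 357.0, 27.0]
tcp_rot: [3.139, 0.003, 3.05]
ft_force: [-0.6, -0.4, -1.7]
opening: 0.451
```

Emit:
arm_command --steps '[{"dx":0,"dy":0,"dz":0.012,"rx":0,"ry":0,"rz":0,"claw":1},{"dx":0,"dy":0,"dz":0.004,"rx":0,"ry":0,"rz":0,"claw":1},{"dx":0,"dy":0,"dz":0,"rx":0,"ry":0,"rz":0,"claw":1}]'

```text
t: 8.82
eef_pos: [449.8, 357.1, 13.6]
tcp_rot: [3.139, 0.004, 3.051]
ft_force: [-0.4, -0.2, -1.3]
opening: 0.447
```

Emit:
arm_command --steps '[{"dx":0,"dy":0,"dz":0.001,"rx":0,"ry":0,"rz":0,"claw":1},{"dx":0,"dy":0,"dz":0,"rx":0,"ry":0,"rz":0,"claw":-0.4},{"dx":0,"dy":0,"dz":0,"rx":0,"ry":0,"rz":0,"claw":-0.4},{"dx":0,"dy":0,"dz":0,"rx":0,"ry":0,"rz":0,"claw":-0.4},{"dx":0,"dy":0,"dz":0,"rx":0,"ry":0,"rz":0,"claw":-0.4}]'

```text
t: 9.45
eef_pos: [450.3, 357.5, 13.7]
tcp_rot: [3.138, 0.005, 3.051]
ft_force: [-0.4, 0.1, 0.3]
opening: 0.699
```

Emit:
arm_command --steps '[{"dx":0,"dy":0,"dz":-0.03,"rx":0,"ry":0,"rz":0,"claw":-0.4},{"dx":0,"dy":0,"dz":-0.05,"rx":0,"ry":0,"rz":0,"claw":-0.4},{"dx":0,"dy":0,"dz":-0.05,"rx":0,"ry":0,"rz":0,"claw":-0.4},{"dx":0,"dy":0,"dz":-0.05,"rx":0,"ry":0,"rz":0,"claw":-0.4},{"dx":0,"dy":0,"dz":-0.05,"rx":0,"ry":0,"rz":0,"claw":-0.4},{"dx":0,"dy":0,"dz":-0.02,"rx":0,"ry":0,"rz":0.1,"claw":-0.4},{"dx":0,"dy":0,"dz":0,"rx":0,"ry":0,"rz":0,"claw":-0.4}]'

```text
t: 10.32
eef_pos: [448.8, 356.5, 220.0]
tcp_rot: [3.137, 0.004, 2.891]
ft_force: [0.2, -0.6, 0.1]
opening: 0.699
```

Run:
```python
from cell import env; from h import *
s=env.state(); print(s['opening'],s['ft_force'])
p,d=env.read_camera("top"); cv2.imwrite("pics/top1.png",cv2.resize(p[120:330,100:400,::-1],None,fx=2,fy=2))
cmd(s,[500,50,230],np.pi-0.249)
```

```text
0.6987631252099606 [ 0.16113909 -0.60147476  0.05326138]
now [448.8 356.5 220. ] [3.1372 0.0042 2.8912] t 10.32
rot cmd [ 0.0028  0.0027 -0.0009] shift cmd before rot [-0.157  -0.3553 -0.0134] after rot [-0.1564 -0.3556 -0.0125] mm [-125.1 -284.5  -10. ]
```

View pics/top1.png

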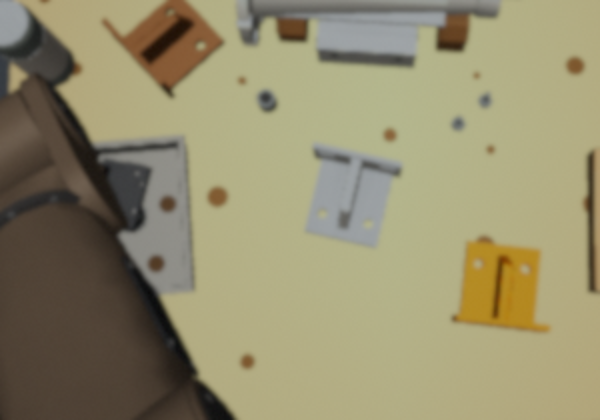

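Emit:
arm_command --steps '[{"dx":-0.022,"dy":-0.05,"dz":-0.002,"rx":0.003,"ry":0.003,"rz":0,"claw":-0.4},{"dx":-0.022,"dy":-0.05,"dz":-0.002,"rx":0,"ry":0,"rz":0,"claw":-0.4},{"dx":-0.022,"dy":-0.05,"dz":-0.002,"rx":0,"ry":0,"rz":0,"claw":-0.4},{"dx":-0.022,"dy":-0.05,"dz":-0.002,"rx":0,"ry":0,"rz":0,"claw":-0.4},{"dx":-0.022,"dy":-0.05,"dz":-0.002,"rx":0,"ry":0,"rz":0,"claw":-0.4},{"dx":-0.022,"dy":-0.05,"dz":-0.002,"rx":0,"ry":0,"rz":0,"claw":-0.4},{"dx":-0.022,"dy":-0.045,"dz":-0.002,"rx":0,"ry":0,"rz":0,"claw":-0.4},{"dx":0,"dy":0,"dz":0,"rx":0,"ry":0,"rz":0,"claw":-0.4}]'

```text
t: 11.38
eef_pos: [502.1, 49.8, 220.9]
tcp_rot: [-3.134, -0.015, 2.924]
ft_force: [-0.1, 1.1, -0.0]
opening: 0.702
```

Run:
```python
from cell import env; from meas import *
import pickle
env.read_camera("wrist")
s=env.state(); c=env.get_calibration("wrist"); p,d=env.read_camera("wrist")
cv2.imwrite("pics/w2.png",p[:,:,::-1]); pickle.dump((c,p,d),open("pics/w2.pkl","wb"))
Q=rect(c,d,73,76.9,(420,495,20,90)); print("rib",cv2.minAreaRect(Q[:,:2].astype(np.float32)),Q.mean(0)); b=np.polyfit(Q[:,0],Q[:,1],1); print("rib yaw",np.degrees(np.arctan(b[0])), "y at 475",np.polyval(b,475))
cmd(s,[474.5,55.3,110],np.pi-0.248)
```

```text
rib ((468.7041931152344, 56.92416763305664), (13.956186294555664, 56.2083625793457), 75.4311294555664) [467.90225657  57.0606314   75.62716755]
rib yaw -13.60704649741834 y at 475 55.34258251652513
now [501.7  50.9 220.8] [-3.1346 -0.0151  2.9244] t 11.43
rot cmd [-0.0046 -0.0096  0.0196] shift cmd before rot [ 0.0323 -0.001   0.139 ] after rot [ 0.0343 -0.003   0.1385] mm [ 27.5  -2.4 110.8]
```

View pics/w2.png

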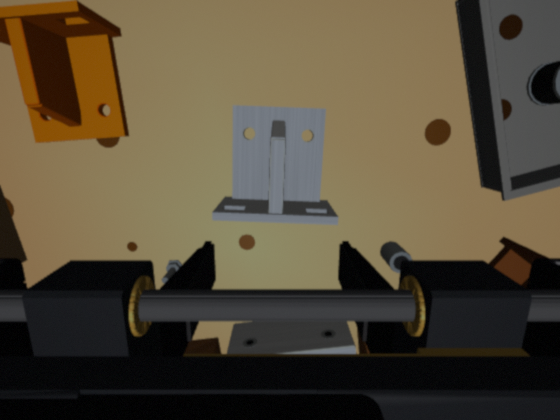

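Emit:
arm_command --steps '[{"dx":0.034,"dy":-0.003,"dz":0.0,"rx":-0.005,"ry":-0.01,"rz":0.02,"claw":-0.4},{"dx":0,"dy":0,"dz":0.05,"rx":0,"ry":0,"rz":0,"claw":-0.4},{"dx":0,"dy":0,"dz":0.06,"rx":0,"ry":0,"rz":0,"claw":-0.4},{"dx":0,"dy":0,"dz":0.02,"rx":0,"ry":0,"rz":0,"claw":-0.4},{"dx":0,"dy":0,"dz":0,"rx":0,"ry":0,"rz":0,"claw":-0.4}]'

```text
t: 12.1
eef_pos: [472.0, 61.0, 113.4]
tcp_rot: [3.14, -0.0, 2.906]
ft_force: [0.7, 1.0, -0.1]
opening: 0.698
```

Run:
```python
from cell import env; from h import *
s=env.state(); cmd(s,[474.6,55.3,95],np.pi-0.248)
```

```text
now [472.   61.  113.4] [ 3.1402e+00 -1.0000e-04  2.9059e+00] t 12.1
rot cmd [ 0.0009 -0.0001  0.0078] shift cmd before rot [-0.0048 -0.0062  0.023 ] after rot [-0.0049 -0.0061  0.023 ] mm [-3.9 -4.9 18.4]
```

Emit:
arm_command --steps '[{"dx":-0.005,"dy":-0.006,"dz":0.0,"rx":0.001,"ry":0,"rz":0.008,"claw":-0.4},{"dx":0,"dy":0,"dz":0.02,"rx":0,"ry":0,"rz":0,"claw":-0.4},{"dx":0,"dy":0,"dz":0,"rx":0,"ry":0,"rz":0,"claw":-0.4}]'

```text
t: 12.48
eef_pos: [476.0, 56.0, 99.3]
tcp_rot: [3.141, 0.003, 2.895]
ft_force: [-1.0, -0.1, -0.5]
opening: 0.7
```

Run:
```python
from cell import env; from h import *
s=env.state(); cmd(s,[474.6,55.3,42],np.pi-0.248)
```

```text
now [476.   56.   99.3] [3.1412e+00 3.1000e-03 2.8949e+00] t 12.47
rot cmd [0.0002 0.002  0.0009] shift cmd before rot [ 0.0018 -0.0013  0.0716] after rot [ 0.0015 -0.0013  0.0716] mm [ 1.2 -1.  57.3]
```

Emit:
arm_command --steps '[{"dx":0.0015,"dy":-0.0013,"dz":0.02,"rx":0,"ry":0.003,"rz":0,"claw":-0.4},{"dx":0.001,"dy":0,"dz":0.025,"rx":0,"ry":0.002,"rz":0,"claw":-0.4},{"dx":0.001,"dy":0,"dz":0.02,"rx":0,"ry":0.002,"rz":0,"claw":-0.4},{"dx":0,"dy":0,"dz":0.01,"rx":0,"ry":0,"rz":0,"claw":-0.4},{"dx":0,"dy":0,"dz":0,"rx":0,"ry":0,"rz":0,"claw":-0.4}]'

```text
t: 13.1
eef_pos: [474.1, 55.4, 38.1]
tcp_rot: [3.14, -0.005, 2.895]
ft_force: [-0.5, -0.1, -0.1]
opening: 0.699
```

Run:
```python
from cell import env; from h import *
s=env.state(); cmd(s,[474.6,55.3,42],np.pi-0.248)
```

```text
now [474.1  55.4  38.1] [ 3.1404 -0.0048  2.8948] t 13.1
rot cmd [ 0.0008 -0.0031  0.0008] shift cmd before rot [-0.0006  0.     -0.0049] after rot [-0.0006  0.     -0.0049] mm [-0.5  0.  -3.9]
```

Emit:
arm_command --steps '[{"dx":-0.0006,"dy":0,"dz":-0.004,"rx":0.001,"ry":-0.003,"rz":0.001,"claw":-0.4},{"dx":0,"dy":0,"dz":0,"rx":0,"ry":0,"rz":0,"claw":1},{"dx":0,"dy":0,"dz":0,"rx":0,"ry":0,"rz":0,"claw":1},{"dx":0,"dy":0,"dz":0,"rx":0,"ry":0,"rz":0,"claw":1},{"dx":0,"dy":0,"dz":0,"rx":0,"ry":0,"rz":0,"claw":1},{"dx":0,"dy":0,"dz":0,"rx":0,"ry":0,"rz":0,"claw":1},{"dx":0,"dy":0,"dz":0,"rx":0,"ry":0,"rz":0,"claw":1},{"dx":0,"dy":0,"dz":0,"rx":0,"ry":0,"rz":0,"claw":1},{"dx":0,"dy":0,"dz":0,"rx":0,"ry":0,"rz":0,"claw":1},{"dx":0,"dy":0,"dz":0,"rx":0,"ry":0,"rz":0,"claw":1}]'

```text
t: 14.35
eef_pos: [475.4, 55.3, 43.0]
tcp_rot: [3.141, 0.003, 2.893]
ft_force: [-0.0, -0.4, 0.4]
opening: 0.142
```

Run:
```python
from cell import env; from h import *
s=env.state(); print(s['opening'],s['ft_force']);cmd(s,[474.6,55.3,42],np.pi-0.248)
```

```text
0.14189823874125126 [-0.01194826 -0.36255606  0.44382646]
now [475.4  55.3  43. ] [3.1414e+00 3.0000e-03 2.8933e+00] t 14.35
rot cmd [ 0.0001  0.0019 -0.0002] shift cmd before rot [ 0.001  -0.0003  0.0013] after rot [ 0.001  -0.0003  0.0013] mm [ 0.8 -0.2  1. ]
```

Emit:
arm_command --steps '[{"dx":0,"dy":0,"dz":-0.006,"rx":0,"ry":0,"rz":0,"claw":1},{"dx":0,"dy":0,"dz":-0.012,"rx":0,"ry":0,"rz":0,"claw":1},{"dx":0,"dy":0,"dz":-0.015,"rx":0,"ry":0,"rz":0,"claw":1},{"dx":0,"dy":0,"dz":-0.015,"rx":0,"ry":0,"rz":0,"claw":1},{"dx":0,"dy":0,"dz":0,"rx":0,"ry":0,"rz":0,"claw":1},{"dx":0,"dy":0,"dz":0,"rx":0,"ry":0,"rz":0,"claw":1}]'

```text
t: 15.1
eef_pos: [474.6, 55.3, 84.1]
tcp_rot: [-3.141, 0.002, 2.893]
ft_force: [0.7, 0.0, -6.6]
opening: 0.145
```

Run:
```python
from cell import env; from h import *
s=env.state(); print(s['opening'],s['ft_force'],s['moment']);cmd(s,[580,36.5,78],Rm=R.from_euler('xyz',[np.pi,0.003,np.pi-.0898]).as_matrix())
```

```text
0.14499265306290735 [ 0.6633429   0.03684188 -6.61127577] [ 0.04428483  0.01051104 -0.03549991]
now [474.6  55.3  84.1] [-3.1415e+00  1.8000e-03  2.8932e+00] t 15.1
rot cmd [-0.0003 -0.0007 -0.101 ] shift cmd before rot [-0.1335  0.0096  0.0079] after rot [-0.1333 -0.0116  0.008 ] mm [-106.6   -9.3    6.4]
```

Emit:
arm_command --steps '[{"dx":0,"dy":0,"dz":0,"rx":0,"ry":0,"rz":-0.05,"claw":1},{"dx":0,"dy":0,"dz":0,"rx":0,"ry":0,"rz":-0.05,"claw":1},{"dx":-0.03,"dy":-0.003,"dz":0,"rx":0,"ry":0,"rz":0,"claw":1},{"dx":-0.03,"dy":-0.003,"dz":0,"rx":0,"ry":0,"rz":0,"claw":1},{"dx":-0.03,"dy":-0.003,"dz":0,"rx":0,"ry":0,"rz":0,"claw":1},{"dx":-0.01,"dy":0,"dz":0,"rx":0,"ry":0,"rz":0,"claw":1},{"dx":0,"dy":0,"dz":0,"rx":0,"ry":0,"rz":0,"claw":1}]'

```text
t: 15.98
eef_pos: [553.3, 41.1, 81.2]
tcp_rot: [-3.141, -0.005, 3.056]
ft_force: [-0.4, 0.7, -6.7]
opening: 0.145
```

Run:
```python
from cell import env; from h import *
s=env.state(); print(s['opening'],s['ft_force'],s['moment']);cmd(s,[580,36.5,60],Rm=R.from_euler('xyz',[np.pi,0.003,np.pi-.0898]).as_matrix())
```

```text
0.14547509043973045 [-0.40020894  0.67042501 -6.69968705] [0.00981001 0.03338135 0.03863312]
now [553.3  41.1  81.2] [-3.1409 -0.0047  3.0558] t 15.97
rot cmd [-0.0004 -0.0049  0.0025] shift cmd before rot [-0.0338 -0.0028  0.0263] after rot [-0.0336 -0.0027  0.0266] mm [-26.9  -2.2  21.2]
```

Emit:
arm_command --steps '[{"dx":-0.02,"dy":-0.002,"dz":0.013,"rx":0,"ry":-0.005,"rz":0.0025,"claw":1},{"dx":-0.012,"dy":0,"dz":0.013,"rx":0,"ry":0,"rz":0,"claw":1},{"dx":0,"dy":0,"dz":0.003,"rx":0,"ry":0,"rz":0,"claw":1},{"dx":0,"dy":0,"dz":0,"rx":0,"ry":0,"rz":0,"claw":1}]'

```text
t: 16.48
eef_pos: [578.4, 37.4, 55.4]
tcp_rot: [-3.141, 0.001, 3.052]
ft_force: [-0.3, -0.1, -5.8]
opening: 0.145
```

Run:
```python
from cell import env; from h import *
import pickle
for n in ("top","scene","wrist"):
    s=env.state(); c=env.get_calibration(n); p,d=env.read_camera(n)
    pickle.dump((c,p,d,s),open(f"pics/{n}3.pkl","wb")); cv2.imwrite(f"pics/{n}3.png",p[:,:,::-1])
s=env.state(); print(s['opening'],s['ft_force'],s['moment']);cmd(s,[604.8,34.3,58],Rm=R.from_euler('xyz',[np.pi,0.003,np.pi-.0898]).as_matrix())
```

```text
0.14564255069741272 [-0.42086106 -0.60057254 -6.09781558] [-0.00245352  0.03927535  0.04965504]
now [578.7  37.4  56.1] [-3.1409e+00  2.0000e-03  3.0519e+00] t 16.62
rot cmd [-0.0005 -0.0006  0.0001] shift cmd before rot [-0.0329 -0.0009 -0.0024] after rot [-0.0329 -0.0009 -0.0023] mm [-26.3  -0.7  -1.9]
```

View pics/wrist3.png

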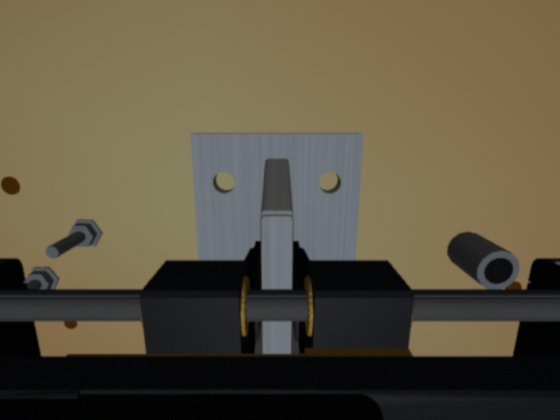

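View pics/scene3.png

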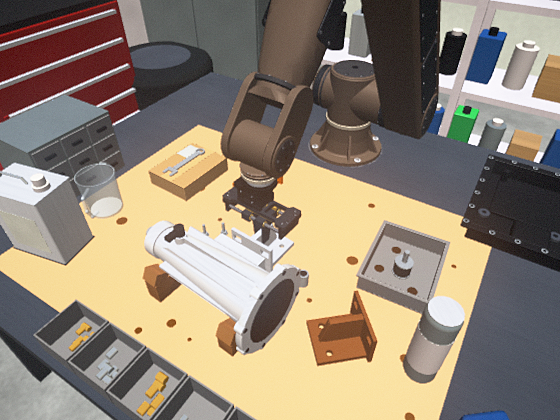

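View pics/top3.png

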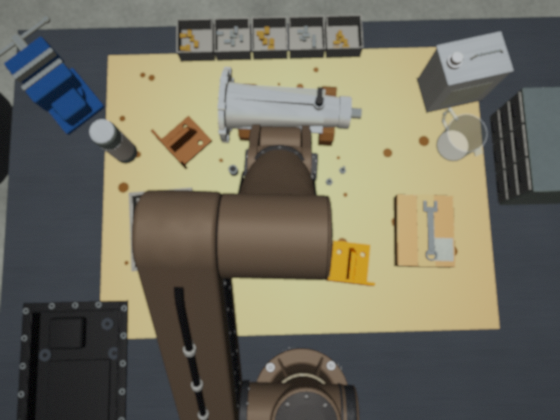

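```bash
cat > inhand.py <<'E'
from meas import *
def inhand(c,p,d,s):
    P=cloud(c,d); T=s['eef_pos']; M=rotM(s)
    m=np.zeros(d.shape,bool); m[120:250,185:370]=1
    zf=T[2]-31
    m&=abs(P[...,2]-zf)<7
    m=cv2.morphologyEx(m.astype(np.uint8),cv2.MORPH_OPEN,np.ones((3,3)))>0
    Q=P[m]; A=np.c_[np.ones(len(Q)),Q[:,0]-T[0],Q[:,1]-T[1]]
    k=np.ones(len(Q),bool)
    for _ in range(4):
        q=np.linalg.lstsq(A[k],Q[k,2],rcond=None)[0]; r=Q[:,2]-A@q; k=abs(r)<2.5*r[k].std()
    print("foot z at tcp",q[0].round(2),"rel",(q[0]-T[2]).round(2),"slope x,y",q[1:].round(4),"sd",r[k].std().round(2),k.sum())
    # outline: line fits of mask edges in image
    ys,xs=np.nonzero(m); L=[];Rr=[];
    for v in range(140,240,4):
        u=np.nonzero(m[v])[0]; L.append((u[0]-.5,v)); Rr.append((u[-1]+.5,v))
    Tp=[]
    for u in range(205,355,5):
        v=np.nonzero(m[:,u])[0]; Tp.append((u,v[0]-.5))
    out={}
    for nm,pts in (("L(-y)",L),("R(+y)",Rr),("rear",Tp)):
        W=onplane(c,np.array(pts),q[0]); X=(W-T)@M  # tool coords
        ax=-X[:,0]; ay=X[:,1]  # bracket-like: x=-toolx, y=tooly
        if nm=="rear": b=np.polyfit(ay,ax,1); print(nm,"x at y0",b[1].round(2),"slope",b[0].round(4))
        else: b=np.polyfit(ax,ay,1); print(nm,"y at x0",b[1].round(2),"slope",b[0].round(4))
E
python3 - <<'E'
from inhand import *; import pickle
inhand(*pickle.load(open("pics/wrist3.pkl","rb")))
E
```

```text
foot z at tcp 24.74 rel -31.13 slope x,y [-0.0015 -0.0021] sd 0.6 15476
L(-y) y at x0 -50.3 slope -0.0006
R(+y) y at x0 49.74 slope 0.0005
rear x at y0 -66.1 slope -0.0004
```

Emit:
arm_command --steps '[{"dx":-0.008,"dy":0,"dz":-0.002,"rx":0,"ry":0,"rz":0,"claw":1},{"dx":-0.008,"dy":0,"dz":-0.001,"rx":0,"ry":0,"rz":0,"claw":1},{"dx":-0.006,"dy":0,"dz":0,"rx":0,"ry":0,"rz":0,"claw":1},{"dx":0,"dy":0,"dz":0,"rx":0,"ry":0,"rz":0,"claw":1}]'

```text
t: 17.12
eef_pos: [597.9, 35.7, 59.6]
tcp_rot: [-3.141, 0.004, 3.052]
ft_force: [0.0, -0.2, -5.9]
opening: 0.146
```

```bash
cat > st.py <<'E'
from cell import env; from h import *
s=env.state(); x=np.array([np.cos(.0898),-np.sin(.0898),0])
f=np.mean([env.state()['ft_force'] for _ in range(5)],0)
print("push",round(-(f@x),2),"f",f.round(2),"m",s['moment'].round(3),"op",round(s['opening'],3));cmd(s,[604.6,34.5,58],Rm=R.from_euler('xyz',[np.pi,0.002,np.pi-.0898]).as_matrix())
E
python3 st.py
```

```text
push -0.05 f [ 0.03 -0.23 -5.92] m [0.038 0.037 0.013] op 0.146
now [597.9  35.7  59.6] [-3.1409  0.0037  3.052 ] t 17.12
rot cmd [-0.0004  0.0011  0.0001] shift cmd before rot [-0.0084 -0.0008  0.002 ] after rot [-0.0084 -0.0008  0.002 ] mm [-6.7 -0.6  1.6]
```

Emit:
arm_command --steps '[{"dx":-0.002,"dy":-0.001,"dz":0.0015,"rx":0,"ry":0.001,"rz":0,"claw":1},{"dx":-0.002,"dy":0,"dz":0,"rx":0,"ry":0,"rz":0,"claw":1},{"dx":-0.001,"dy":0,"dz":0,"rx":0,"ry":0,"rz":0,"claw":1},{"dx":0,"dy":0,"dz":0,"rx":0,"ry":0,"rz":0,"claw":1}]'

```text
t: 17.62
eef_pos: [601.7, 34.5, 58.0]
tcp_rot: [-3.141, 0.001, 3.052]
ft_force: [0.6, 0.5, -6.1]
opening: 0.144
```

```bash
python3 st.py
```

```text
push -0.5 f [ 0.55  0.52 -6.06] m [ 0.041  0.061 -0.027] op 0.144
now [601.7  34.5  58. ] [-3.1409e+00  1.2000e-03  3.0520e+00] t 17.62
rot cmd [-0.0004 -0.0005  0.0001] shift cmd before rot [-0.0036  0.0003  0.0001] after rot [-0.0036  0.0003  0.0001] mm [-2.9  0.3  0. ]
```

Emit:
arm_command --steps '[{"dx":-0.001,"dy":0,"dz":0,"rx":0,"ry":0,"rz":0,"claw":1},{"dx":-0.001,"dy":0,"dz":0,"rx":0,"ry":0,"rz":0,"claw":1},{"dx":-0.001,"dy":0,"dz":0,"rx":0,"ry":0,"rz":0,"claw":1}]'

```text
t: 18.0
eef_pos: [604.0, 34.3, 58.1]
tcp_rot: [-3.141, 0.001, 3.052]
ft_force: [-4.2, -0.1, -4.3]
opening: 0.147
```

```bash
python3 st.py
```

```text
push 4.22 f [-4.24 -0.11 -4.3 ] m [0.029 0.589 0.047] op 0.147
now [604.   34.3  58.1] [-3.1409e+00  9.0000e-04  3.0521e+00] t 18.0
rot cmd [-0.0005 -0.0007  0.0002] shift cmd before rot [-0.0007  0.0003  0.0001] after rot [-0.0007  0.0003  0.0001] mm [-0.6  0.2  0.1]
```

Emit:
arm_command --steps '[{"dx":-0.001,"dy":0,"dz":0,"rx":0,"ry":0,"rz":0,"claw":1}]'

```text
t: 18.12
eef_pos: [604.0, 34.3, 58.1]
tcp_rot: [-3.141, -0.001, 3.052]
ft_force: [-8.5, 0.3, 0.4]
opening: 0.148
```

```bash
python3 st.py
```

```text
push 8.5 f [-8.5   0.33  0.41] m [0.089 0.994 0.015] op 0.148
now [604.   34.3  58.1] [-3.1408e+00 -1.1000e-03  3.0522e+00] t 18.12
rot cmd [-0.0005 -0.002   0.0003] shift cmd before rot [-0.0007  0.0003  0.0001] after rot [-0.0007  0.0003  0.0001] mm [-0.6  0.3  0.1]
```

Emit:
arm_command --steps '[{"dx":-0.001,"dy":0,"dz":-0.0005,"rx":0,"ry":-0.001,"rz":0,"claw":1}]'

```text
t: 18.25
eef_pos: [603.9, 34.3, 58.1]
tcp_rot: [-3.141, -0.002, 3.052]
ft_force: [-2.8, -0.1, -7.0]
opening: 0.144
```

```bash
python3 st.py
```

```text
push 2.79 f [-2.81 -0.11 -7.04] m [0.04  0.703 0.054] op 0.144
now [603.9  34.3  58.1] [-3.1407e+00 -1.6000e-03  3.0523e+00] t 18.25
rot cmd [-0.0006 -0.0023  0.0003] shift cmd before rot [-0.0008  0.0003  0.0002] after rot [-0.0008  0.0003  0.0002] mm [-0.6  0.3  0.1]
```

```bash
cat > watch.py <<'E'
from cell import env; from h import *
import sys
x=np.array([np.cos(.0898),-np.sin(.0898),0]); y=np.array([x[1]*-1,x[0],0])
for i in range(int(sys.argv[1])):
    env.read_camera("top"); s=env.state(); f=s['ft_force']
    print(round(s['t'],2),"push",round(-(f@x),2),"fy",round(f@y,2),"fz",f[2].round(2),"My",round(s['moment']@y,3),"Mz",s['moment'][2].round(3),s['eef_pos'].round(2),s['tcp_rot'].round(4),"op",round(s['opening'],3))
E
python3 watch.py 5
```

```text
18.3 push 4.71 fy -0.7 fz -4.29 My 0.784 Mz 0.021 [603.93  34.29  58.08] [-3.1406e+00 -1.7000e-03  3.0523e+00] op 0.146
18.35 push 4.67 fy -0.41 fz -5.37 My 0.923 Mz 0.04 [603.93  34.29  58.1 ] [-3.1407e+00 -1.6000e-03  3.0523e+00] op 0.142
18.4 push 5.63 fy -0.65 fz -4.51 My 0.862 Mz -0.003 [603.95  34.31  58.1 ] [-3.1407e+00 -1.6000e-03  3.0523e+00] op 0.147
18.45 push 5.74 fy -0.4 fz -5.1 My 0.869 Mz 0.007 [603.91  34.33  58.07] [-3.1407e+00 -1.7000e-03  3.0523e+00] op 0.145
18.5 push 5.09 fy 0.17 fz -5.8 My 0.851 Mz 0.01 [603.92  34.31  58.07] [-3.1407e+00 -1.6000e-03  3.0523e+00] op 0.147
```

Emit:
arm_command --steps '[{"dx":-0.0015,"dy":0,"dz":-0.0003,"rx":0,"ry":-0.002,"rz":0,"claw":1},{"dx":-0.002,"dy":0,"dz":-0.0003,"rx":0,"ry":-0.002,"rz":0,"claw":1}]'

```text
t: 18.75
eef_pos: [604.0, 34.3, 58.0]
tcp_rot: [-3.14, -0.002, 3.052]
ft_force: [-11.7, -0.6, -0.3]
opening: 0.144
```

```bash
python3 watch.py 6
```

```text
18.8 push 10.55 fy -1.35 fz -2.57 My 1.447 Mz 0.01 [603.97  34.3   58.05] [-3.1405e+00 -1.7000e-03  3.0524e+00] op 0.149
18.85 push 10.07 fy -0.55 fz -2.02 My 1.466 Mz -0.012 [603.97  34.31  58.05] [-3.1404e+00 -1.6000e-03  3.0524e+00] op 0.143
18.9 push 10.27 fy -0.29 fz -1.38 My 1.433 Mz 0.04 [604.    34.3   58.05] [-3.1404e+00 -1.6000e-03  3.0525e+00] op 0.15
18.95 push 9.62 fy -0.78 fz -0.96 My 1.401 Mz -0.032 [604.    34.29  58.04] [-3.1404e+00 -1.6000e-03  3.0524e+00] op 0.148
19.0 push 9.76 fy -0.63 fz -2.36 My 1.409 Mz 0.031 [603.99  34.29  58.05] [-3.1405e+00 -1.6000e-03  3.0524e+00] op 0.146
19.05 push 10.72 fy -0.82 fz -1.9 My 1.412 Mz -0.066 [603.97  34.3   58.03] [-3.1405e+00 -1.6000e-03  3.0524e+00] op 0.144
```

Emit:
arm_command --steps '[{"dx":-0.0023,"dy":0,"dz":-0.0006,"rx":-0.0006,"ry":-0.002,"rz":0,"claw":1},{"dx":-0.0024,"dy":0,"dz":-0.0006,"rx":-0.0006,"ry":-0.002,"rz":0,"claw":1}]'

```text
t: 19.3
eef_pos: [603.9, 34.3, 58.1]
tcp_rot: [3.141, -0.004, 3.053]
ft_force: [-10.8, 0.5, -2.1]
opening: 0.144
```

```bash
python3 watch.py 6
python3 - <<'E'
from inhand import *; from cell import env; import pickle
s=env.state(); c=env.get_calibration("wrist"); p,d=env.read_camera("wrist"); cv2.imwrite("pics/w4.png",p[:,:,::-1]); inhand(c,p,d,s)
c=env.get_calibration("scene");p,d=env.read_camera("scene"); cv2.imwrite("pics/s4.png",cv2.resize(p[170:330,170:340,::-1],None,fx=3.5,fy=3.5,interpolation=cv2.INTER_CUBIC)); pickle.dump((c,p,d,s),open("pics/s4.pkl","wb"))
E
```

```text
19.35 push 10.49 fy -0.94 fz -2.08 My 1.597 Mz 0.037 [603.91  34.33  58.18] [ 3.1412 -0.0041  3.0527] op 0.145
19.4 push 10.2 fy 0.21 fz -2.43 My 1.612 Mz -0.018 [603.91  34.33  58.16] [ 3.1412 -0.0041  3.0527] op 0.148
19.45 push 10.34 fy -0.41 fz -2.25 My 1.612 Mz 0.06 [603.89  34.34  58.14] [ 3.1412 -0.0041  3.0527] op 0.147
19.5 push 11.16 fy -0.62 fz -2.93 My 1.564 Mz 0.005 [603.89  34.36  58.16] [ 3.1412 -0.0041  3.0527] op 0.145
19.55 push 10.42 fy 0.07 fz -2.4 My 1.614 Mz -0.067 [603.89  34.32  58.14] [ 3.1412 -0.0041  3.0528] op 0.148
19.6 push 11.45 fy 0.45 fz -2.35 My 1.572 Mz -0.064 [603.87  34.33  58.14] [ 3.1412 -0.0041  3.0528] op 0.143
foot z at tcp 27.03 rel -31.11 slope x,y [-0.0049 -0.0013] sd 0.6 15435
L(-y) y at x0 -50.06 slope 0.0049
R(+y) y at x0 49.61 slope -0.004
rear x at y0 -66.12 slope 0.0
```

View pics/s4.png

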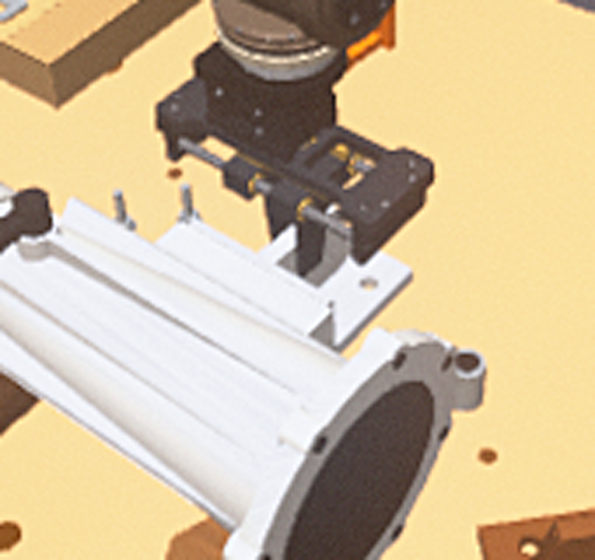

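Emit:
arm_command --steps '[{"dx":-0.0024,"dy":0,"dz":0,"rx":0,"ry":-0.005,"rz":0,"claw":1},{"dx":-0.0024,"dy":0,"dz":0,"rx":0,"ry":-0.005,"rz":0,"claw":1}]'

```text
t: 19.95
eef_pos: [604.1, 34.3, 57.9]
tcp_rot: [-3.142, 0.004, 3.053]
ft_force: [-11.6, -0.0, 2.6]
opening: 0.146
```

```bash
python3 watch.py 4
```

```text
20.0 push 10.28 fy -0.61 fz 1.64 My 1.985 Mz -0.089 [604.13  34.3   57.87] [-3.1415  0.004   3.053 ] op 0.149
20.05 push 10.99 fy -0.23 fz 0.75 My 2.014 Mz -0.055 [604.12  34.32  57.86] [-3.1415  0.0037  3.053 ] op 0.145
20.1 push 10.82 fy -0.39 fz 0.65 My 1.947 Mz -0.003 [604.13  34.3   57.9 ] [-3.1415  0.0037  3.053 ] op 0.144
20.15 push 10.57 fy 0.05 fz 0.97 My 1.961 Mz -0.048 [604.14  34.31  57.87] [-3.1416  0.0036  3.053 ] op 0.145
```

Emit:
arm_command --steps '[{"dx":-0.0027,"dy":0,"dz":0,"rx":0,"ry":-0.0025,"rz":-0.0003,"claw":1},{"dx":-0.0027,"dy":0,"dz":0,"rx":0,"ry":-0.0025,"rz":-0.0003,"claw":1}]'

```text
t: 20.4
eef_pos: [604.1, 34.3, 57.9]
tcp_rot: [-3.141, 0.002, 3.054]
ft_force: [-13.9, 1.2, 3.0]
opening: 0.145
```

```bash
python3 watch.py 4;  python3 - <<'E'
from inhand import *; from cell import env; import pickle
s=env.state(); c=env.get_calibration("wrist"); p,d=env.read_camera("wrist"); cv2.imwrite("pics/w5.png",p[:,:,::-1]); inhand(c,p,d,s)
E
```

```text
20.45 push 13.29 fy 0.22 fz 3.86 My 2.058 Mz -0.162 [604.09  34.31  57.88] [-3.1412e+00  1.7000e-03  3.0539e+00] op 0.145
20.5 push 14.69 fy -0.75 fz 3.24 My 2.045 Mz -0.094 [604.08  34.33  57.86] [-3.1412e+00  1.8000e-03  3.0539e+00] op 0.147
20.55 push 14.39 fy -0.35 fz 4.12 My 2.091 Mz -0.06 [604.11  34.29  57.88] [-3.1412e+00  1.9000e-03  3.0539e+00] op 0.147
20.6 push 13.61 fy -0.47 fz 2.81 My 2.112 Mz -0.146 [604.09  34.33  57.85] [-3.1412e+00  1.8000e-03  3.0539e+00] op 0.146
foot z at tcp 26.74 rel -31.1 slope x,y [-0.0002 -0.0017] sd 0.61 15473
L(-y) y at x0 -50.32 slope -0.0007
R(+y) y at x0 49.56 slope -0.0034
rear x at y0 -66.14 slope 0.0001
```

Emit:
arm_command --steps '[{"dx":-0.0024,"dy":0,"dz":-0.0005,"rx":0,"ry":-0.003,"rz":0.0008,"claw":1},{"dx":-0.0024,"dy":0,"dz":-0.0005,"rx":0,"ry":-0.003,"rz":0.0008,"claw":1}]'

```text
t: 20.9
eef_pos: [604.1, 34.3, 57.9]
tcp_rot: [-3.141, 0.003, 3.051]
ft_force: [-10.0, 0.0, -3.2]
opening: 0.144
```

```bash
python3 watch.py 5
```

```text
20.95 push 9.94 fy -0.58 fz -3.02 My 1.684 Mz 0.07 [604.09  34.28  57.88] [-3.1409e+00  2.6000e-03  3.0514e+00] op 0.144
21.0 push 9.26 fy -0.84 fz -2.56 My 1.664 Mz 0.069 [604.08  34.28  57.87] [-3.1409e+00  2.5000e-03  3.0516e+00] op 0.145
21.05 push 11.43 fy -0.73 fz -2.5 My 1.697 Mz 0.069 [604.1   34.29  57.9 ] [-3.1409e+00  2.6000e-03  3.0516e+00] op 0.148
21.1 push 10.12 fy -1.75 fz -2.51 My 1.725 Mz 0.083 [604.1   34.32  57.9 ] [-3.1409e+00  2.6000e-03  3.0516e+00] op 0.145
21.15 push 10.55 fy -0.61 fz -1.86 My 1.668 Mz 0.116 [604.1   34.32  57.9 ] [-3.1409e+00  2.6000e-03  3.0516e+00] op 0.145
```

Emit:
arm_command --steps '[{"dx":-0.0028,"dy":0,"dz":-0.0006,"rx":0,"ry":-0.003,"rz":0,"claw":1}]'

```text
t: 21.28
eef_pos: [604.1, 34.3, 57.9]
tcp_rot: [-3.141, 0.002, 3.052]
ft_force: [-12.9, -0.2, -2.2]
opening: 0.148
```

```bash
python3 watch.py 10;  python3 - <<'E'
from inhand import *; from cell import env; import pickle
s=env.state(); c=env.get_calibration("wrist"); p,d=env.read_camera("wrist"); cv2.imwrite("pics/w6.png",p[:,:,::-1]); inhand(c,p,d,s)
E
```

```text
21.32 push 12.35 fy -1.0 fz -2.13 My 1.897 Mz 0.032 [604.1   34.31  57.89] [-3.1407e+00  2.1000e-03  3.0518e+00] op 0.145
21.38 push 12.32 fy -1.24 fz -3.21 My 1.925 Mz 0.079 [604.11  34.29  57.89] [-3.1406e+00  2.1000e-03  3.0518e+00] op 0.142
21.43 push 12.44 fy -0.38 fz -2.59 My 1.888 Mz 0.058 [604.1   34.29  57.9 ] [-3.1407e+00  2.2000e-03  3.0517e+00] op 0.147
21.48 push 11.85 fy -0.82 fz -2.13 My 1.888 Mz 0.036 [604.11  34.29  57.91] [-3.1407e+00  2.2000e-03  3.0518e+00] op 0.146
21.52 push 11.34 fy -1.07 fz -2.85 My 1.866 Mz 0.088 [604.1   34.32  57.88] [-3.1407e+00  2.2000e-03  3.0518e+00] op 0.145
21.57 push 11.81 fy -1.49 fz -2.62 My 1.8 Mz 0.114 [604.11  34.3   57.89] [-3.1407e+00  2.2000e-03  3.0518e+00] op 0.141
21.62 push 11.8 fy -0.84 fz -2.72 My 1.899 Mz 0.117 [604.09  34.28  57.87] [-3.1407e+00  2.1000e-03  3.0517e+00] op 0.141
21.68 push 11.76 fy -0.98 fz -1.99 My 1.901 Mz 0.064 [604.11  34.31  57.9 ] [-3.1407e+00  2.2000e-03  3.0518e+00] op 0.149
21.73 push 11.13 fy -0.73 fz -2.34 My 1.815 Mz 0.098 [604.1   34.31  57.89] [-3.1407e+00  2.2000e-03  3.0518e+00] op 0.143
21.77 push 12.04 fy -0.47 fz -2.65 My 1.866 Mz 0.041 [604.09  34.31  57.9 ] [-3.1407e+00  2.2000e-03  3.0518e+00] op 0.146
foot z at tcp 26.75 rel -31.15 slope x,y [ 0.0001 -0.0019] sd 0.61 15514
L(-y) y at x0 -50.2 slope 0.0012
R(+y) y at x0 49.72 slope 0.0006
rear x at y0 -66.15 slope 0.0
```

View pics/w6.png

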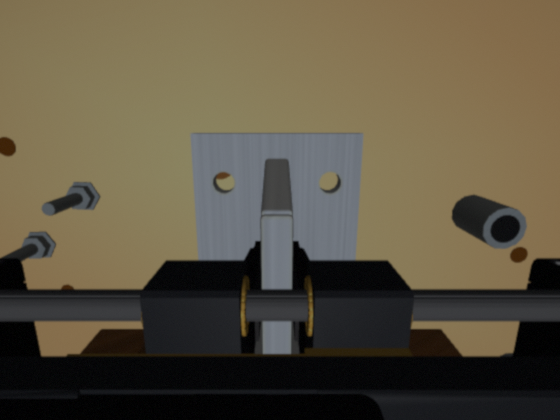

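Run:
```python
from meas import *; import pickle
c,p,d,s=pickle.load(open("pics/s4.pkl","rb")); P=cloud(c,d)
x=np.array([np.cos(.0898),-np.sin(.0898),0]);y=np.array([-x[1],x[0],0]); o=np.array([648.3,30.4,0])
q=np.stack([(P-o)@x,(P-o)@y,P[...,2]],-1)
for lo,hi,n in((-8,-1.5,"plate top"),(3,20,"pad top")):
    m=(q[...,0]>lo)&(q[...,0]<hi)&(q[...,2]>90)&(q[...,2]<101)&(abs(q[...,1])<75); z=q[m]; print(n,len(z),"y",np.percentile(z[:,1],[1,99]).round(1),"z",np.median(z[:,2]).round(1))
from cell import env
print(env.state()['t'],env.job_done())
```

```text
plate top 102 y [-57.2  60. ] z 94.0
pad top 337 y [-63.1  66.8] z 96.2
the job is handed in; nothing more can be done
21.825 None
```

The worn mount is in the scrap tub, and the arm is still holding the bracket up and pressed against the pad. I handed the job in at about 21.8 s.

**Mount:** I gripped it by the rubber body and set it down in the tub. It was standing there upright in the later wrist and scene pictures.

**Bracket:** I lifted it by the rib, brought it slowly up to the pad, and kept the grip closed.

| Check at hand-in | Reading |
|---|---|
| Push | about 12 N (11.1–12.4 N over the last 0.5 s) |
| Tilt and turn error | within about 0.002 rad |
| Underside above the bench | about 14.8 mm (target 15) |
| Sideways offset from the hole centre, wrist camera | within about 0.5 mm |
| Sideways offset of plate from pad, scene camera (view from 2 s earlier) | about 0.5 mm |

**What did not go cleanly or could not be checked:**
- **Tilt while pressing:** the bracket tipped forward about 0.005 rad as I built up the push, and the force rose briefly to about 14 N. I corrected both before hand-in.
- **Flushness:** I judged it from tilt and moment readings, because the plate hides the slots and holes once seated. I have not seen the slots over the holes directly.
- **Weight:** the pad carries part of the bracket's weight by friction; the gripper reads about 2.5 N of the roughly 6 N.
- **Hole height:** I measured 71.8 mm against the stated 73 mm, within the camera tolerance, so I used 73 mm.

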